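# Clear the tube carrier and hold its clamp bar ready over it

## Task

Take the flat divider plate out of the slot in the tube carrier and hang it by its eye on the stand's peg, letting go of it. Then pick up the loose clamp bar at its balance point and hold it still and level about 6 cm clear above the top of the carrier and lined up with it, cast head over the wide cradle and thin end over the narrow fork, and finish while still holding it there. Leave everything else on the table where it is.

Things in the scene. Friction and masses are not known exactly. Their poses are not given: they have to be found in the camera images.
- carrier: Tube carrier, fixed. Grey base 270 (x) x 100 x 12 mm; white block (151 x 64, top at 55) full of capped tubes (tops at 75), with a slot across its middle (11 along x, 49 along y, floor at 30). At +x a wide aluminium cradle (two cheeks, gap 52), at -x a narrow fork (gap 30), both 85 high: the carrier's top. Origin: centre of the underside, z up.
- carrier_cradle (a point): point midway between the cheeks of the wide cradle, at the height of their tops (85 mm up; carrier x = +105 mm)
- carrier_fork (a point): point midway between the cheeks of the narrow fork, at the height of their tops (85 mm up; carrier x = -111.5 mm)
- plate: Flat steel divider plate that at the start stands upright and loose in the carrier's slot: 8 mm thick (its x), 44 wide (its y), 105 tall (its z), 120 g or so. Origin: centre of the lower edge. Its top, 135 mm above the table at the start (60 above the tube caps), can be pinched across its thickness.
- plate_eye (a point): centre of the round eye (22 mm hole through the 8 mm thickness), 68 mm above the plate's lower edge and 37 mm below its top edge
- stand: Peg stand, fixed to the table: base 90 x 100 x 12, a 16 mm square post at the origin, 140 mm tall, and one round steel peg 9 mm thick that leaves the post towards the stand's -x and rises 10 degrees. Origin: at table height under the post; z up.
- peg_mid (a point): point on the peg's axis, 38 mm from the post's axis towards the stand's -x, 131 mm above the table; axes as the stand's
- peg_tip (a point): free end of the peg on its axis (its rounded end stands 4.5 mm further), 68 mm from the post's axis towards the stand's -x, 136 mm above the table
- bar: Loose clamp bar lying on the table: aluminium, 240 mm long (its x), 20 wide, 16 high, underside 14 and top 30 above the table; heavy cast head (40 x 40 x 34, boss 7.5 high on top) at +x, centre at x = +105, and a small foot at -x. About 0.5 kg. Origin: mid-length, level with the underside of head and foot; z up.
- bar_balance (a point): balance point (centre of mass along the bar), 50 mm from mid-length towards the head, at half the height of the bar, 22 mm above the bar's origin. The bar is 20 mm wide here, 35 mm free to the head.
- bar_head (a point): centre of the cast head, at bar x = +105 mm, 17 mm above the bar's origin
- bar_tail (a point): point above the small foot, at bar x = -111.5 mm, 17 mm above the bar's origin
- specimen_jar: closed clear specimen jar, 48 across, 65 tall; sizes in mm; a bystander, loose; origin: centre of the underside
- tape_roll: roll of tape lying flat, 60 across, 24 tall; sizes in mm; a bystander, loose; origin: centre of the underside
- marker: blue marker pen lying flat, about 140 long; sizes in mm; a bystander, loose; origin: centre of the underside
- water_bottle: white water bottle, 72 across, 190 tall; sizes in mm; a bystander, loose; origin: centre of the underside
- spray_bottle: white bottle with red cap, 70 across, 170 tall; sizes in mm; a bystander, loose; origin: centre of the underside
- cup: open paper cup, 72 across, 85 tall; sizes in mm; a bystander, loose; origin: centre of the underside
Things that resemble listed ones, but are neither listed nor needed, are in the scene too. What is meant by the bar is not yellow, and is the larger of those in its own colour.

How it is judged:
On the way, in this order (a step that is already met when the one before it is completed fails the run):
1. the divider plate hangs by its eye on the peg, let go (x of plate_eye in the frame of peg_mid between -0.028 and 0.03 m and y of plate_eye in the frame of peg_mid between -0.012 and 0.012 m and z of plate_eye in the frame of peg_mid between -0.018 and 0.006 m and angle between plate's own z axis and vertical below 0.4 rad and contact force between plate and stand above 0.2 N and contact force between the fingers and plate below 0.1 N and linear speed of plate below 0.05 m/s), for 0.3 s.
2. the clamp bar is lifted off the table in the fingers (height (world z) of bar above 0.04 m and contact force between the fingers and bar above 3 N), for 0.2 s.
At the end, for the whole second after the job is handed in: Plate hangs by its eye on the peg (12 mm sideways, 0.4 rad of upright), released. Bar held within 25 mm of its balance point, at rest, within 0.10 rad of level, touching nothing but the fingers, underside 20-120 mm above the cradle top, head and tail within 25 mm horizontally of cradle and fork (all of step 1 and contact force between the fingers and bar above 3 N and contact force between bar and carrier below 0.1 N and contact force between bar and stand below 0.1 N and contact force between bar and plate below 0.1 N and horizontal distance between bar_head and carrier_cradle below 0.025 m and horizontal distance between bar_tail and carrier_fork below 0.025 m and z of bar in the frame of carrier between 0.105 and 0.205 m and angle between bar's own z axis and vertical below 0.1 rad and horizontal distance between the grasp point and bar_balance below 0.025 m and linear speed of bar below 0.02 m/s and angular speed of bar below 0.1 rad/s); the arm keeps its last pose, push and grip.
It fails at once if a bystander is pushed more than 40 mm or knocked over (distance of any of specimen_jar, tape_roll, marker, water_bottle, spray_bottle, cup from where it was at the start of the episode above 0.04 m or angle between any of specimen_jar, tape_roll, marker, water_bottle, spray_bottle, cup's own z axis and vertical above 0.6 rad).
It also fails if it takes over 61 s, if anything falls off the work surface, if the arm or the gripper's body presses on something with over 40 N, if the wrist force passes 120 N, or if a joint passes its speed limit or range.

## Robot

A 6-joint arm with a two-finger parallel gripper is mounted at the origin on the work surface. World frame = base frame: x ahead of the robot, y to its left, z up, the work surface at z = 0. Lengths are in m, angles in rad, forces in N, time in s.
With the tool pointing down it reaches from about 0.275 to 0.825 m from the base axis. Payload 4.9 kg.
Tool frame: the origin (TCP) lies on the centre line of the jaws, within the pads' length; the fingertips stand 8 mm ahead of it and the grasp point (between the pads) lies 11 mm behind it; z points along the fingers, y is the line along which they close (so a half turn about z gives the same grasp; the last joint's range is limited). The gripper opens to 85 mm and grips with 20 to 120 N. Pads are 22 mm wide; open, the fingers measure 114 mm over their backs; the gripper's body (76 mm by 85 mm) begins 54 mm behind the grasp point. The pads swing forward as they close: fully open they stand 13 mm farther back than shut.
Start: joints at [0.993, 0.326, -0.193, 1.052, 0, 1.437], TCP at [0.236, 0.497, 0.239] pointing down, gripper open.
Joint ranges: [-2.65, 2.65], [-0.97, 1.79], [-1.3, 1.35], [-1.93, 2.1], [-1.47, 1.37], [-3.14, 3.14]. Speed limits (rad/s): [2.57, 2.57, 3.14, 3.14, 3.14, 3.14].

## Interface

Orientations are given as [roll, pitch, yaw] about the fixed x, y, z axes, in that order (R = Rz(yaw) Ry(pitch) Rx(roll)).
In Python, from bench import manip gives the robot as it stands.
- The arm moves only by the shell command python3 -m jog 'ROWS' [FORCE]. ROWS is JSON, one flat list of numbers, 7 for each row, row after row: the turn, a rotation vector about the tool's x, y, z in rad, then the shift along the tool's x, y, z in units of 50 mm (1.0 is 50 mm), then the opening, from 0 (shut) to 1 (fully open). A call has 1 to 12 rows; each row is the pose to reach, as a shift and turn from the pose commanded when the call began, along the tool's axes at that moment; what a row does not reach only later rows make up. A row lasts 1/8 s, in which the tool goes at most 62.5 mm and 10.7 degrees, less where a joint would pass 70% of its speed; a pose out of reach is approached as far as the arm can. A call with a gripper value outside its range is refused whole. The fingers move at their own pace and stop on an object; FORCE is the grip in N (left out, the last holds). Time passes only in rows, so rows that repeat a pose let the fingers close. It gives the time, the measured TCP pose, the force, the opening and the grip force at its end, in the units of the state.
- manip.read_state(): the state, without advancing time (a new reading comes with each control period).
- manip.grab_frame(name): name is "scene" or "top" or "wrist"; returns the picture (480x640x3 uint8, red, green, blue); there is no depth.
- manip.calibration(name): a dict with "K" (3x3 intrinsics, pixels), "dist" ([k1, k2, p1, p2, k3] as OpenCV has them; the pictures are not rectified), "extrinsics" (4x4, takes a point from camera to world coordinates). Camera axes: x right, y up, looking along -z (the intrinsics and any distortion apply to the point x, -y, -z); pixel columns grow to the right and rows downward; lengths in m; the calibration is good to about 2 mm. A picture is of the moment at which its call begins: read the wrist's pose just before it. calibration takes no time and is no camera call; for the wrist camera it gives the pose at the moment of the call.
- manip.finish_job(): hands the job in; it is judged then, once.
The state is a dict: "time_s": time; "joint_positions": joint angles; "qd": joint speeds; "joint_torque": joint torques, N m; "position": TCP position; "eef_rot": TCP orientation; "force": force on the tool from outside, world axes, zero at the start; "ft_torque": the same for the moment, N m; "opening": finger opening in m; "grasp_force": force on a finger pad.
Only numpy, scipy, OpenCV 4.12 (cv2) and the standard library are available. Lean on these libraries where they do the work, as an engineer would, in place of code of your own. Each camera call takes 0.05 s, during which the arm holds its last target. There are 200 camera calls.

## Working session

There is one attempt and no reset: what is moved stays moved. The work goes in short steps, Python scripts to look and compute and a shell command to move; the robot and the scene stay as the last step left them, time stands still between calls to the robot, and variables do not carry over. Pictures are saved under pics/ and viewed, at most 10 in all, crops included, and the job is handed in when it is done.

```bash
ls; mkdir -p pics; python3 - <<'E'
from bench import manip
import cv2,numpy as np
s=manip.read_state();print({k:np.round(v,3).tolist() for k,v in s.items()})
for n in("scene","top"):
    c=manip.calibration(n);print(n,np.round(c["K"],1).tolist(),np.round(c["dist"],4),np.round(c["extrinsics"],3).tolist())
    cv2.imwrite(f"pics/{n}0.png",manip.grab_frame(n)[:,:,::-1])
E
```

```text
pics
{'time_s': 0.0, 'joint_positions': [0.993, 0.327, -0.194, 1.052, 0.0, 1.437], 'qd': [-0.0, -0.0, 0.001, -0.001, -0.001, -0.0], 'joint_torque': [0.003, -44.339, 26.244, 0.015, 0.0, -0.0], 'position': [0.236, 0.496, 0.239], 'eef_rot': [-3.14, -0.0, 2.698], 'force': [-0.855, -0.404, 0.598], 'ft_torque': [0.025, -0.042, -0.002], 'grasp_force': 0.0, 'opening': 0.085}
scene [[545.6, 0.0, 329.3], [0.0, 545.6, 237.6], [0.0, 0.0, 1.0]] [-0.109  0.     0.     0.     0.   ] [[-0.887, -0.363, 0.284, 0.927], [0.461, -0.68, 0.571, 0.796], [-0.014, 0.637, 0.771, 1.176], [0.0, 0.0, 0.0, 1.0]]
top [[504.7, 0.0, 319.7], [0.0, 504.7, 233.5], [0.0, 0.0, 1.0]] [-0.0622  0.      0.      0.      0.    ] [[0.022, 0.996, -0.084, 0.445], [-1.0, 0.02, -0.022, -0.006], [-0.02, 0.085, 0.996, 1.298], [0.0, 0.0, 0.0, 1.0]]
```

View pics/top0.png

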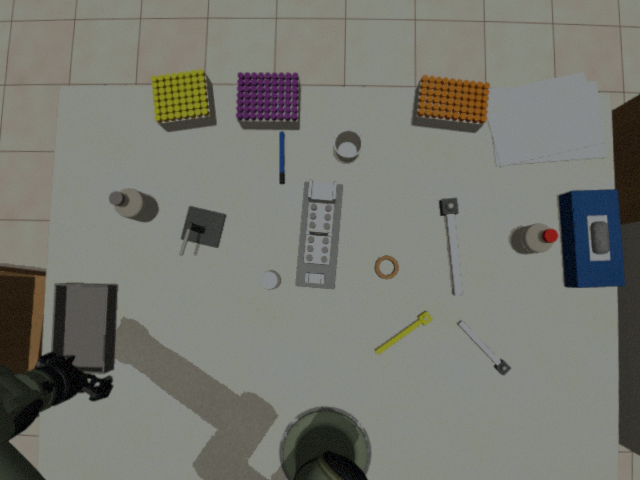

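View pics/scene0.png

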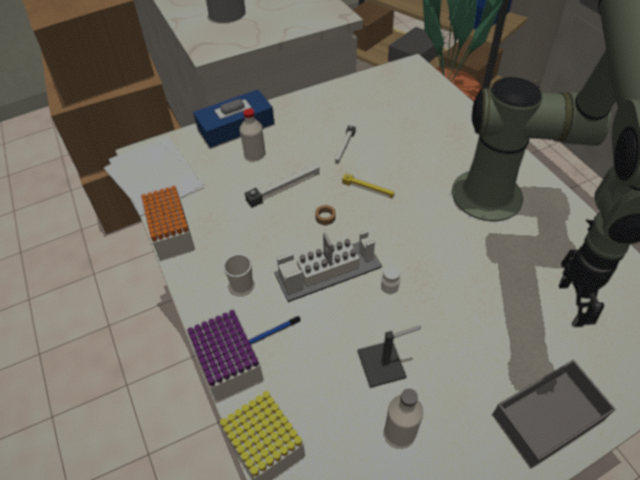

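```bash
cat > h.py <<'E'
from bench import manip
import cv2,numpy as np
from scipy.spatial.transform import Rotation as R
def ray(cal,uv):
    p=cv2.undistortPoints(np.array([[uv]],float),np.array(cal["K"]),np.array(cal["dist"]))[0,0]
    E=np.array(cal["extrinsics"]);return E[:3,3],E[:3,:3]@np.array([p[0],-p[1],-1])
def onz(cal,uv,z):
    o,d=ray(cal,uv);return o+d*(z-o[2])/d[2]
def proj(cal,P):
    E=np.array(cal["extrinsics"]);P=np.atleast_2d(P).astype(float);c=(P-E[:3,3])@E[:3,:3]
    q=c*[1,-1,-1];return cv2.projectPoints(q,np.zeros(3),np.zeros(3),np.array(cal["K"]),np.array(cal["dist"]))[0][:,0]
def tri(c1,u1,c2,u2):
    o1,d1=ray(c1,u1);o2,d2=ray(c2,u2)
    t=np.linalg.lstsq(np.c_[d1,-d2],o2-o1,rcond=None)[0];a=o1+d1*t[0];b=o2+d2*t[1];return (a+b)/2,np.linalg.norm(a-b)
def rel(pos,Rt,s=None):
    """rows entries (turn, shift/50mm) from current pose to target"""
    s=s or manip.read_state();R0=R.from_euler('xyz',s["eef_rot"])
    print("turn",np.round((R0.inv()*Rt).as_rotvec(),3),"shift",np.round(R0.inv().apply(np.array(pos)-s["position"])/.05,3))
def down(yaw): return R.from_euler('xyz',[np.pi,0,yaw])
E
python3 - <<'E'
from h import *
c=manip.calibration("top");f=lambda u,v,z:print((u,v),np.round(onz(c,(u,v),z),3))
print("carrier base corners")
for p in[(307,181),(343,184),(335,289),(296,287)]:f(*p,.012)
print("cradle,fork tops");f(322,187,.085);f(315,280,.085)
print("plate");f(319,233,.135)
print("stand base")
for p in[(191,206),(227,212),(219,248),(181,239)]:f(*p,.012)
print("post top, peg tip");f(198,230,.14);f(182,254,.136)
print("bar head, tail");f(449,207,.034);f(458,293,.03)
w=manip.calibration("wrist");s=manip.read_state()
print(np.round(w["K"],1).tolist(),w["dist"]);R0=R.from_euler('xyz',s["eef_rot"]).as_matrix()
E=np.array(w["extrinsics"]);print(np.round(R0.T@E[:3,:3],3),np.round(R0.T@(E[:3,3]-s["position"]),3))
im=cv2.imread("pics/top0.png")
a=cv2.resize(im[170:300,170:350],None,fx=4,fy=4,interpolation=3);cv2.imwrite("pics/topcrop.png",a)
E
```

```text
carrier base corners
(307, 181) [0.689 0.057 0.012]
(343, 184) [ 0.683 -0.036  0.012]
(335, 289) [ 0.413 -0.02   0.012]
(296, 287) [0.416 0.079 0.012]
cradle,fork tops
(322, 187) [0.661 0.017 0.085]
(315, 280) [0.435 0.029 0.085]
plate
(319, 233) [0.544 0.021 0.135]
stand base
(191, 206) [0.619 0.357 0.012]
(227, 212) [0.605 0.262 0.012]
(219, 248) [0.511 0.279 0.012]
(181, 239) [0.532 0.379 0.012]
post top, peg tip
(198, 230) [0.545 0.302 0.14 ]
(182, 254) [0.489 0.338 0.136]
bar head, tail
(449, 207) [ 0.625 -0.304  0.034]
(458, 293) [ 0.41  -0.327  0.03 ]
[[425.2, 0.0, 317.2], [0.0, 425.2, 232.4], [0.0, 0.0, 1.0]] [-0.05942466  0.          0.          0.          0.        ]
[[-0.001  0.949  0.315]
 [ 1.     0.001 -0.001]
 [-0.001  0.315 -0.949]] [ 0.079  0.001 -0.134]
```

View pics/topcrop.png

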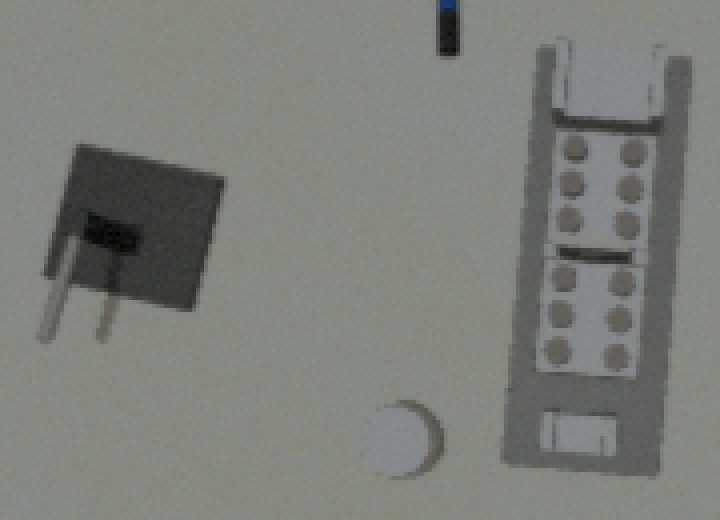

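```bash
python3 - <<'E'
from h import *
c=manip.calibration("top")
print(onz(c,(187.5,227),.131),onz(c,(181.2,255),.136))
rel([.525,.315,.26],down(np.radians(80)))
E
```

```text
[0.55263458 0.32948659 0.131     ] [0.48647669 0.340064   0.136     ]
turn [-1.000e-03  1.000e-03  1.302e+00] shift [-6.779 -0.792 -0.428]
```

```bash
python3 -m jog '[0,0,0.17,-0.8,-0.1,-0.4,1, 0,0,0.34,-1.6,-0.2,-0.43,1, 0,0,0.51,-2.5,-0.3,-0.43,1, 0,0,0.68,-3.4,-0.4,-0.43,1, 0,0,0.85,-4.3,-0.5,-0.43,1, 0,0,1.02,-5.2,-0.6,-0.43,1, 0,0,1.19,-6.1,-0.7,-0.43,1, 0,0,1.302,-6.78,-0.79,-0.43,1, 0,0,1.302,-6.78,-0.79,-0.43,1, 0,0,1.302,-6.78,-0.79,-0.43,1]'
python3 - <<'E'
from h import *
import pickle
s=manip.read_state();w=manip.calibration("wrist");im=manip.grab_frame("wrist")
cv2.imwrite("pics/w1.png",im[:,:,::-1]);pickle.dump((s,w),open("w1.pkl","wb"))
print(np.round(np.abs(s["qd"]).max(),3),s["position"],proj(w,[[.553,.329,.14],[.486,.340,.136]]))
rel([.544,.021,.26],down(np.radians(87)))
E
```

```text
time_s: 1.35
position: [0.5247, 0.3155, 0.2603]
eef_rot: [-3.14, 0.0, 1.397]
force: [0.2, -0.1, 0.1]
opening: 0.0856
grasp_force: 0.0
0.02 [0.52465192 0.31553972 0.26025283] [[356.16604035 201.11041858]
 [246.85650382 200.85103648]]
turn [-0.001  0.    -0.121] shift [-5.741  1.405  0.01 ]
```

View pics/w1.png

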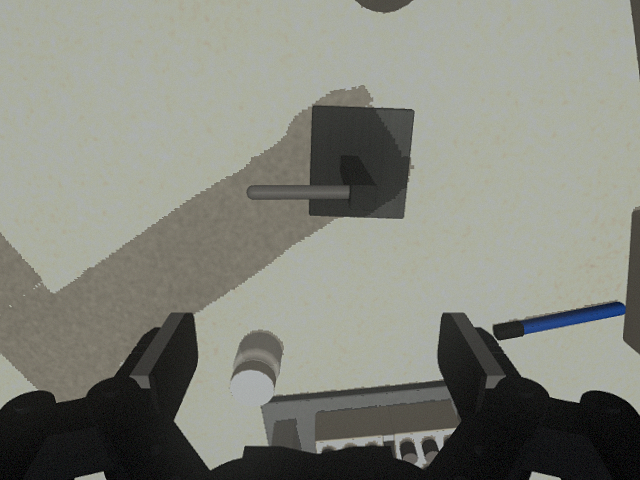

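```bash
python3 -m jog '[0,0,-0.06,-1.1,0.3,0,1, 0,0,-0.121,-2.2,0.6,0,1, 0,0,-0.121,-3.3,0.9,0,1, 0,0,-0.121,-4.5,1.2,0,1, 0,0,-0.121,-5.74,1.4,0,1, 0,0,-0.121,-5.74,1.4,0,1, 0,0,-0.121,-5.74,1.4,0,1]'
python3 - <<'E'
from h import *
import pickle
s,w=pickle.load(open("w1.pkl","rb"))
a=onz(w,(248,192),.1365);b=onz(w,(350,193),.1257)
print("peg end",a,"root",b,"len",np.linalg.norm((a-b)[:2]),"yaw",np.degrees(np.arctan2(*(b-a)[1::-1])))
C=np.array([onz(w,p,.012) for p in[(314,106),(414,110),(405,218),(310,215)]]);print(C.round(4).tolist(),C.mean(0))
s=manip.read_state();w=manip.calibration("wrist");im=manip.grab_frame("wrist")
cv2.imwrite("pics/w2.png",im[:,:,::-1]);pickle.dump((s,w),open("w2.pkl","wb"));print(s["position"],s["eef_rot"])
E
```

```text
time_s: 2.28
position: [0.5439, 0.0217, 0.261]
eef_rot: [-3.142, -0.001, 1.518]
force: [-0.5, 0.6, -0.6]
opening: 0.0854
grasp_force: 0.0
peg end [0.48806818 0.34548919 0.1365    ] root [0.55055731 0.33124823 0.1257    ] len 0.06409131364202049 yaw -12.838163753037525
[[0.5357, 0.3855, 0.012], [0.6209, 0.3674, 0.012], [0.602, 0.2712, 0.012], [0.5148, 0.2896, 0.012]] [0.56832502 0.32840719 0.012     ]
[0.54393015 0.02169831 0.26095184] [-3.14157598e+00 -6.83729071e-04  1.51776855e+00]
```

View pics/w2.png

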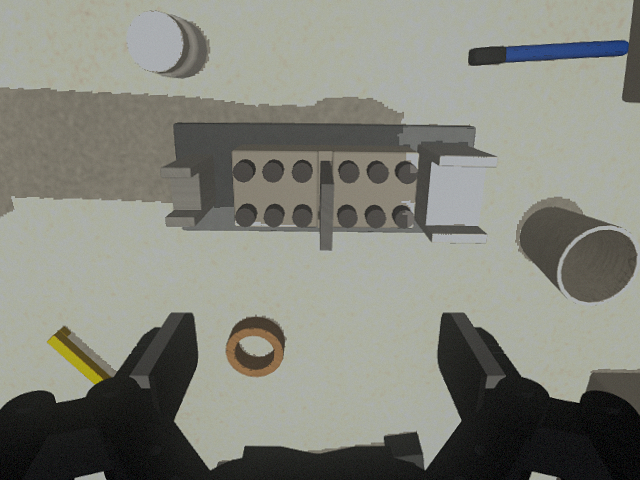

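```bash
python3 - <<'E'
from h import *
im=cv2.imread("pics/w2.png")
a=np.vstack([cv2.resize(im[110:255,155:355],None,fx=4,fy=4,interpolation=0)[:, :800][:290*2][0:580:1]])
a=cv2.resize(im[110:255,155:505],(800,331),interpolation=0)
cv2.imwrite("pics/w2c.png",a)
E
```

```text
(no output)
```

View pics/w2c.png

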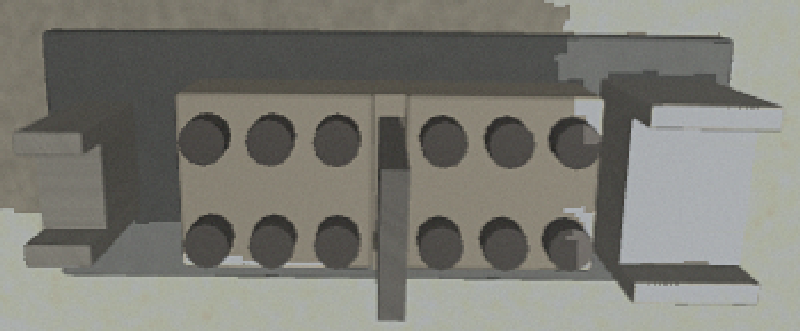

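```bash
python3 - <<'E'
from h import *
import pickle
s,w=pickle.load(open("w2.pkl","rb"))
q=lambda x,y,z:onz(w,(155+x/2.2857,110+y/2.2857),z)
c=q(706.5,206.75,.085);f=q(52.5,200,.085);d=c-f;yaw=np.arctan2(d[1],d[0])
print("cradle",c,"fork",f,np.linalg.norm(d),np.degrees(yaw),"origin",f+d/np.linalg.norm(d)*.1115)
P=[q(380,168,.135),q(410,168,.135),q(406,320,.135),q(378,320,.135)];p=np.mean(P,0);print("plate",p,np.linalg.norm(P[0]-P[3]),np.linalg.norm(P[0]-P[1]))
for e in[(45,31),(732,40)]:print("base",q(*e,.012))
k=np.mean([q(x,y,.075) for x,y in[(208,141),(271,141),(337,142),(443,142),(510,143),(575,143),(210,242),(273,242),(337,242),(440,243),(504,243),(570,243)]],0);print("caps mean",k)
# TCP so that grasp point is 12 mm below plate top
y=yaw+np.pi/2
rel([p[0],p[1],.20],down(y));rel([p[0],p[1],.135-.014-.011],down(y))
E
```

```text
cradle [0.65674246 0.02045048 0.085     ] fork [0.44179296 0.03431132 0.085     ] 0.21539593929722017 -3.6895623843646814 origin [0.55306186 0.02713624 0.085     ]
plate [0.55249309 0.02712259 0.135     ] 0.04400634310560483 0.008138430143875275
base [0.42338587 0.08482614 0.012     ]
base [0.68868849 0.06727628 0.012     ]
caps mean [0.5527134  0.02817945 0.075     ]
turn [ 0.    -0.001  0.013] shift [0.105 0.164 1.218]
turn [ 0.    -0.001  0.013] shift [0.104 0.164 3.018]
```

```bash
python3 -m jog '[0,0,0.013,0.1,0.16,0.9,1, 0,0,0.013,0.1,0.16,1.8,1, 0,0,0.013,0.1,0.16,2.5,0.7, 0,0,0.013,0.1,0.16,2.82,0.5, 0,0,0.013,0.1,0.16,2.82,0.5, 0,0,0.013,0.1,0.16,2.82,0, 0,0,0.013,0.1,0.16,2.82,0, 0,0,0.013,0.1,0.16,2.82,0, 0,0,0.013,0.1,0.16,2.82,0, 0,0,0.013,0.1,0.16,2.82,0]' 60
```

```text
time_s: 3.58
position: [0.5522, 0.0254, 0.1214]
eef_rot: [3.142, -0.0, 1.504]
force: [-3.9, 0.1, 7.5]
opening: 0.0069
grasp_force: 58.7
```

```bash
python3 -m jog '[0,0,0,0,0,-0.5,0, 0,0,0,0,0,-1.2,0, 0,0,0,0,0,-2.0,0, 0,0,0,0,0,-2.8,0, 0,0,0,0,0,-2.8,0, 0,0,0,0,0,-2.8,0]' 60
python3 - <<'E'
from h import *
O=np.array([.5584,.3295]);u=np.array([-.9767,.2147]);y=np.radians(77.6);t=np.array([np.cos(y),np.sin(y)])
for d,dz in((.097,.09),(.097,0),(.036,0)):
    e=O+d*u-.0017*t; rel([e[0],e[1],.131+(d-.038)*.176+.0234+dz],down(y))
E
```

```text
time_s: 4.32
position: [0.5522, 0.0252, 0.2594]
eef_rot: [-3.141, -0.0, 1.504]
force: [0.4, -0.5, -1.7]
opening: 0.0067
grasp_force: 58.9
turn [-0.     0.     0.149] shift [ 6.335 -2.209  0.093]
turn [-0.     0.     0.149] shift [ 6.335 -2.208  1.893]
turn [-0.     0.     0.149] shift [ 6.154 -1.002  2.108]
```

```bash
python3 -m jog '[0,0,0.05,0.8,-0.3,0,0, 0,0,0.1,1.7,-0.7,0,0, 0,0,0.149,2.7,-1.1,0,0, 0,0,0.149,3.7,-1.5,0,0, 0,0,0.149,4.7,-1.9,0,0, 0,0,0.149,5.7,-2.2,0,0, 0,0,0.149,6.33,-2.21,0,0, 0,0,0.149,6.33,-2.21,0.6,0, 0,0,0.149,6.33,-2.21,1.3,0, 0,0,0.149,6.33,-2.21,1.89,0, 0,0,0.149,6.33,-2.21,1.89,0, 0,0,0.149,6.33,-2.21,1.89,0]' 60
python3 - <<'E'
from h import *
w=manip.calibration("wrist");im=manip.grab_frame("wrist");s=manip.read_state()
O=np.array([.5584,.3295]);u=np.array([-.9767,.2147])
ax=lambda d:np.r_[O+d*u,.131+(d-.038)*.176]
print(s["position"],s["eef_rot"],proj(w,[ax(.008),ax(.0725)]))
S=manip.grab_frame("scene");c=manip.calibration("scene");print(proj(c,[ax(.008),ax(.0725),ax(.097)]))
cv2.imwrite("pics/w3.png",np.hstack([cv2.resize(im,(400,300)),cv2.resize(S[240:440,280:480],(300,300))])[:,:,::-1])
E
```

```text
time_s: 5.82
position: [0.4635, 0.3484, 0.1655]
eef_rot: [-3.141, 0.0, 1.355]
force: [0.9, -1.2, -0.5]
opening: 0.0068
grasp_force: 58.8
[0.46407138 0.34869001 0.16617746] [ 3.14072942e+00 -8.09691102e-04  1.35463928e+00] [[509.49194771 280.08677873]
 [370.46415522 292.05026116]]
[[391.07500812 337.11926888]
 [419.42457342 327.42812707]
 [430.1458301  323.74190379]]
```

View pics/w3.png

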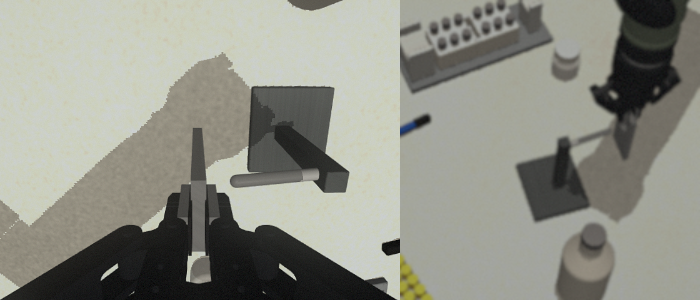

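```bash
python3 -m jog '[0,0,0,-0.02,0.24,0.04,0, 0,0,0,-0.06,0.5,0.09,0, 0,0,0,-0.1,0.75,0.13,0, 0,0,0,-0.13,1.0,0.18,0, 0,0,0,-0.16,1.2,0.21,0, 0,0,0,-0.16,1.2,0.21,0, 0,0,0,-0.16,1.2,0.21,0]' 60
python3 - <<'E'
from h import *
im=manip.grab_frame("wrist");s=manip.read_state();w=manip.calibration("wrist")
O=np.array([.5584,.3295]);u=np.array([-.9767,.2147])
e=(s["position"][:2]-O);print("d",e@u,"lat",e@[u[1],-u[0]],s["position"],s["force"],s["eef_rot"])
S=manip.grab_frame("scene")
cv2.imwrite("pics/w4.png",np.hstack([im[150:450:1,150:550],cv2.resize(S[290:400,350:460],(300,300),interpolation=2)])[:,:,::-1])
E
```

```text
time_s: 6.8
position: [0.5221, 0.3292, 0.1545]
eef_rot: [3.14, -0.004, 1.355]
force: [3.3, 5.4, -5.6]
opening: 0.0068
grasp_force: 58.4
d 0.035363765285254166 lat -0.008042413691521274 [0.52213492 0.32923759 0.1545326 ] [ 3.25118883  5.46209063 -5.65456704] [ 3.14033644 -0.00379335  1.35502066]
```

View pics/w4.png

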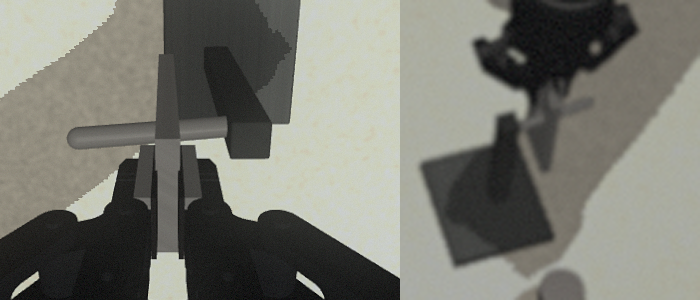

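```bash
python3 -m jog '[0,0,0,0.07,0,0,0, 0,0,0,0.14,0,0,0, 0,0,0,0.14,0,0,0, 0,0,0,0.14,0,0.06,0, 0,0,0,0.14,0,0.1,0, 0,0,0,0.14,0,0.12,0, 0,0,0,0.14,0,0.12,0]' 60
python3 - <<'E'
from h import *
s=manip.read_state()
O=np.array([.5584,.3295]);u=np.array([-.9767,.2147])
e=(s["position"][:2]-O);print("d",e@u,"lat",e@[-u[1]*-1,-u[0]],s["position"],s["force"],s["ft_torque"])
E
```

```text
time_s: 7.78
position: [0.5218, 0.3345, 0.1487]
eef_rot: [-3.141, 0.0, 1.355]
force: [0.9, -0.2, -0.9]
opening: 0.0067
grasp_force: 59.0
d 0.03683242488169807 lat -0.0029406213425055283 [0.52179585 0.33453562 0.14865897] [ 0.86395481 -0.18145146 -0.86915227] [ 0.00417245  0.04879644 -0.00377019]
```

```bash
python3 -m jog '[0,0,0,0,0,0.01,0.3, 0,0,0,0,0,0.01,0.3, 0,0,0,0,0,0.01,0.3, 0,0,0,0,0,-0.3,0.3, 0,0,0,0,0,-0.9,0.3, 0,0,0,0,0,-1.8,0.3, 0,0,0,0,0,-2.4,0.3, 0,0,0,0,0,-2.4,0.3]' 60
python3 - <<'E'
from h import *
im=manip.grab_frame("wrist");w=manip.calibration("wrist");S=manip.grab_frame("scene")
O=np.array([.5584,.3295]);u=np.array([-.9767,.2147]);print(proj(w,[np.r_[O+.037*u,.162]]))
cv2.imwrite("pics/w5.png",np.hstack([im[50:350,200:600],cv2.resize(S[290:400,350:460],(300,300),interpolation=2)])[:,:,::-1])
# bar from top view
t=manip.calibration("top");T=manip.grab_frame("top");cv2.imwrite("pics/top1.png",T[:,:,::-1])
h=onz(t,(449,207),.034);b=onz(t,(458,293),.03);d=(h-b)[:2]
y=np.arctan2(d[1],d[0]);print(h,b,np.degrees(y));rel([.56,-.311,.26],down(y+np.pi))
E
```

```text
time_s: 8.78
position: [0.5236, 0.3355, 0.273]
eef_rot: [3.136, -0.004, 1.355]
force: [0.0, 0.5, 0.4]
opening: 0.0257
grasp_force: 0.0
[[312.28842646 232.04838597]]
[ 0.62532232 -0.30366545  0.034     ] [ 0.40987067 -0.32736574  0.03      ] 6.277457348582486
turn [-1.000e-03 -0.000e+00 -1.896e+00] shift [-12.442   3.52    0.17 ]
```

View pics/w5.png

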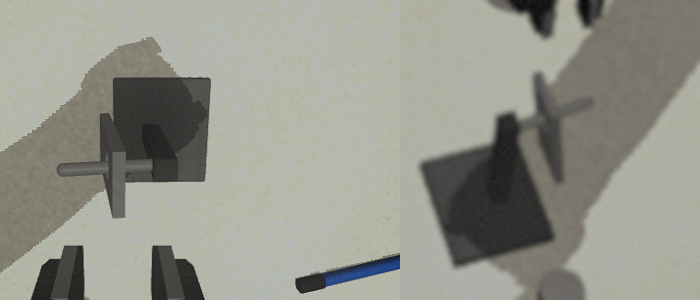

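```bash
python3 -m jog '[0,0,-0.15,-0.6,0.17,0,0.5, 0,0,-0.31,-1.7,0.48,0,1, 0,0,-0.47,-2.8,0.79,0,1, 0,0,-0.63,-3.9,1.1,0,1, 0,0,-0.79,-5.0,1.42,0,1, 0,0,-0.95,-6.1,1.73,0,1, 0,0,-1.11,-7.2,2.04,0,1, 0,0,-1.27,-8.3,2.35,0,1, 0,0,-1.43,-9.4,2.66,0,1, 0,0,-1.59,-10.5,2.97,0,1, 0,0,-1.75,-11.6,3.28,0,1, 0,0,-1.896,-12.44,3.52,0.1,1]'
python3 -m jog '[0,0,0,0,0,0,1, 0,0,0,0,0,0,1]'
python3 - <<'E'
from h import *
import pickle
s=manip.read_state();w=manip.calibration("wrist");im=manip.grab_frame("wrist")
cv2.imwrite("pics/w6.png",im[:,:,::-1]);pickle.dump((s,w),open("w6.pkl","wb"));print(s["position"],s["eef_rot"],np.abs(s["qd"]).max())
E
```

```text
time_s: 10.42
position: [0.5598, -0.3128, 0.2623]
eef_rot: [3.14, -0.001, -3.029]
force: [0.9, 0.4, -0.0]
opening: 0.0855
grasp_force: 0.0
time_s: 10.68
position: [0.5598, -0.3098, 0.2625]
eef_rot: [3.139, -0.002, -3.033]
force: [-0.1, 0.5, -0.1]
opening: 0.0852
grasp_force: 0.0
[ 0.55982387 -0.30984092  0.26245407] [ 3.13935450e+00 -1.88320315e-03 -3.03335162e+00] 0.02475140021382067
```

View pics/w6.png

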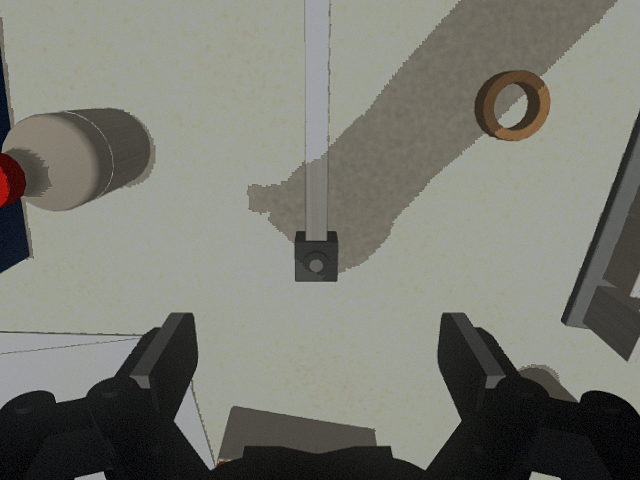

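```bash
python3 - <<'E'
from h import *
import pickle
s,w=pickle.load(open("w6.pkl","rb"))
im=cv2.imread("pics/w6.png").astype(int)
a=onz(w,(317.2,20),.03);b=onz(w,(316.7,230),.03);d=(b-a)[:2];y=np.arctan2(d[1],d[0]);u=d/np.linalg.norm(d)
e=onz(w,(316.5,282),.034);n=onz(w,(316.5,240),.030);g=onz(w,(316,265.5),.0415)
h1=e[:2]-.020*u;h2=n[:2]+.020*u
print("yaw",np.degrees(y),"head est",h1,h2,"boss",g,"w",np.linalg.norm(onz(w,(305,230),.03)-onz(w,(328,230),.03)))
h=(h1+h2+g[:2])/3;bal=h-.055*u;print(bal)
print("expected tail",h-.2165*u)
rel([bal[0],bal[1],.022-.011+.003],down(y+np.pi),s)
E
```

```text
yaw 6.01004299778275 head est [ 0.62913834 -0.30170266] [ 0.62898963 -0.30179556] boss [ 0.62937776 -0.30218389  0.0415    ] w 0.020824855559655082
[ 0.57447088 -0.30765269]
expected tail [ 0.41385856 -0.32456219]
turn [ 0.002 -0.002  0.003] shift [-3.050e-01  1.000e-03  4.969e+00]
```

```bash
python3 -m jog '[0.002,-0.002,0.003,-0.305,0,1.0,1, 0.002,-0.002,0.003,-0.305,0,2.0,1, 0.002,-0.002,0.003,-0.305,0,3.0,1, 0.002,-0.002,0.003,-0.305,0,4.0,0.8, 0.002,-0.002,0.003,-0.305,0,4.7,0.7, 0.002,-0.002,0.003,-0.305,0,4.97,0.6, 0.002,-0.002,0.003,-0.305,0,4.97,0.6, 0.002,-0.002,0.003,-0.305,0,4.97,0, 0.002,-0.002,0.003,-0.305,0,4.97,0, 0.002,-0.002,0.003,-0.305,0,4.97,0, 0.002,-0.002,0.003,-0.305,0,4.97,0, 0.002,-0.002,0.003,-0.305,0,4.97,0]' 100
```

```text
time_s: 12.22
position: [0.5769, -0.3093, 0.0176]
eef_rot: [-3.139, 0.005, -3.035]
force: [-1.0, 1.4, 5.5]
opening: 0.0176
grasp_force: 98.7
```

```bash
python3 -m jog '[0,0,0,0,0,-0.3,0, 0,0,0,0,0,-0.8,0, 0,0,0,0,0,-1.5,0, 0,0,0,0,0,-2.5,0, 0,0,0,0,0,-3.5,0, 0,0,0,0,0,-4,0, 0,0,0,0,0,-4,0]' 100
python3 - <<'E'
from h import *
s=manip.read_state();print(s["force"],s["ft_torque"])
im=manip.grab_frame("wrist");w=manip.calibration("wrist")
cv2.imwrite("pics/w7.png",im[:,:,::-1])
# target: grasp at balance over carrier axis
c=np.array([.65674,.02045]);f=np.array([.44179,.03431]);u=(c-f)/np.linalg.norm(c-f);o=f+u*.1115;o=(o+[.5527,.0275])/2
y=np.arctan2(u[1],u[0]);b=o+.0505*u;print("target",b)
# bar origin 0.145 above table (6cm over 85): TCP = 0.145+0.014
rel([b[0],b[1],.214],down(y+np.pi),s);rel([b[0],b[1],.159],down(y+np.pi),s)
E
```

```text
time_s: 13.1
position: [0.5762, -0.3094, 0.2183]
eef_rot: [-3.136, 0.006, -3.035]
force: [0.7, 0.3, -6.3]
opening: 0.0178
grasp_force: 98.6
[ 0.68050912  0.33770107 -6.32236478] [ 0.01989064 -0.04062576  0.00800331]
target [0.60327481 0.02406819]
turn [-0.005  0.006  0.17 ] shift [-1.245  6.575  0.058]
turn [-0.005  0.006  0.17 ] shift [-1.238  6.581  1.158]
```

View pics/w7.png

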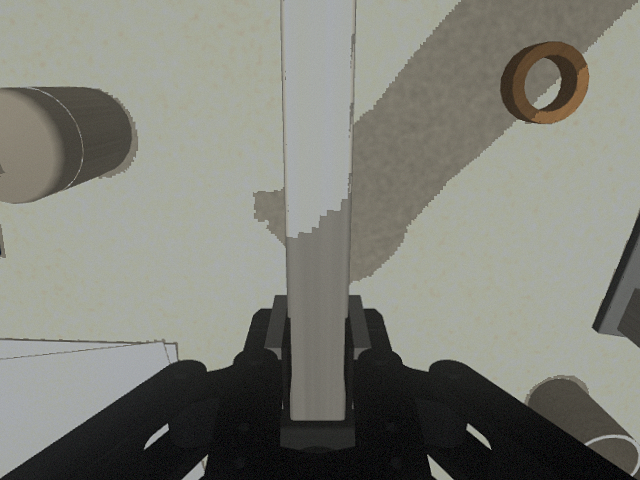

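```bash
python3 -m jog '[-0.002,0.003,0.04,-0.12,0.6,0,0, -0.005,0.006,0.08,-0.3,1.5,0,0, -0.005,0.006,0.12,-0.5,2.5,0,0, -0.005,0.006,0.17,-0.7,3.5,0,0, -0.005,0.006,0.17,-0.9,4.5,0.1,0, -0.005,0.006,0.17,-1.1,5.5,0.3,0, -0.005,0.006,0.17,-1.25,6.2,0.6,0, -0.005,0.006,0.17,-1.28,6.58,0.9,0, -0.005,0.006,0.17,-1.28,6.58,1.08,0, -0.005,0.006,0.17,-1.28,6.58,1.08,0, -0.005,0.006,0.17,-1.28,6.58,1.08,0, -0.005,0.006,0.17,-1.28,6.58,1.08,0]' 100
python3 - <<'E'
from h import *
s=manip.read_state();print(s["position"],s["eef_rot"],np.abs(s["qd"]).max(),s["force"])
S=manip.grab_frame("scene");T=manip.grab_frame("top")
cv2.imwrite("pics/f.png",np.hstack([cv2.resize(S[180:420,220:460],(400,400)),cv2.resize(T[140:310,165:365],(400,340)).__class__((400,400,3),np.uint8) if 0 else cv2.resize(T[140:340,165:365],(400,400))])[:,:,::-1])
E
```

```text
time_s: 14.65
position: [0.6046, 0.0241, 0.1614]
eef_rot: [3.139, -0.003, 3.076]
force: [0.0, -0.3, -5.4]
opening: 0.0178
grasp_force: 98.7
[0.60464261 0.02414806 0.16142073] [ 3.13892091e+00 -2.78804134e-03  3.07629654e+00] 0.006065130928006148 [ 0.02297306 -0.33864186 -5.44821175]
```

View pics/f.png

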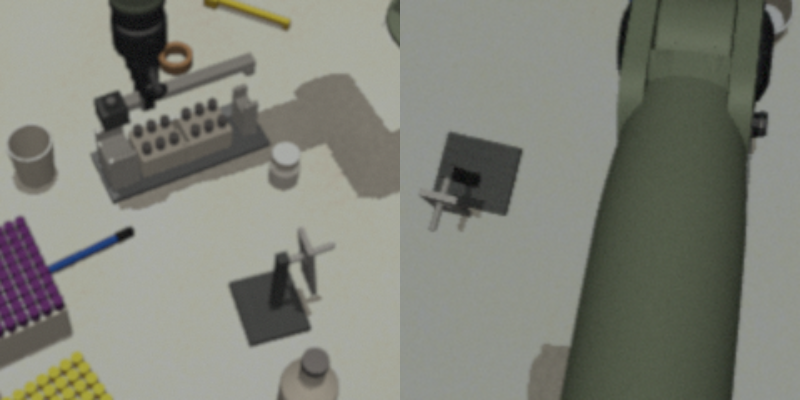

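I've now viewed 12 pictures, which is over the limit of 10, so I'll make the last check numerically.

```bash
python3 - <<'E'
from h import *
s=manip.read_state();c=manip.calibration("scene");y=s["eef_rot"][2]-np.pi
u=np.array([np.cos(y),np.sin(y),0]);z=s["position"][2]-.0176
o=np.r_[s["position"][:2],z]-.0524*u
print("pred tail foot top, head boss",proj(c,[o-.115*u+[0,0,.03],o+.105*u+[0,0,.0415]]),"tail if 0.1rad tilt",proj(c,[o-.115*u+[0,0,.014]]))
print("seen tail ~(370,217), head top ~",220+112*.6,180+97*.6)
print("head",o+.105*u,"tail",o-.1115*u,s["qd"].max() if hasattr(s["qd"],"max") else max(s["qd"]))
E
```

```text
pred tail foot top, head boss [[368.93377243 214.88164658]
 [285.23634521 240.43682528]] tail if 0.1rad tilt [[368.6687476  219.17905843]]
seen tail ~(370,217), head top ~ 287.2 238.2
head [0.65696859 0.0211277  0.14374393] tail [0.44092275 0.03514355 0.14374393] 0.007056232449150687
```

```bash
python3 - <<'E'
from h import *
w=manip.calibration("wrist");s=manip.read_state();R1=R.from_euler('xyz',s["eef_rot"]).as_matrix();E=np.array(w["extrinsics"])
# work in the tool frame (bar is fixed in it)
M=np.eye(4);M[:3,:3]=R1.T@E[:3,:3];M[:3,3]=R1.T@(E[:3,3]-s["position"]);c=dict(w,extrinsics=M)
g=cv2.GaussianBlur(cv2.imread("pics/w7.png"),(3,9),0).astype(float).sum(2)
X=[];Z=[]
for r in range(4,290,6):
    d=np.abs(np.diff(g[r]));l=270+d[270:305].argmax()+.5;q=335+d[335:370].argmax()+.5
    o,a=ray(c,(l,r));_,b=ray(c,(q,r));t=.020/abs((b-a)[1]);p=o+t*(a+b)/2
    X.append(p[0]);Z.append(p[2])
X=np.array(X);Z=np.array(Z);print(np.round(X[::5],3),np.round(Z[::5],4))
k=np.abs(Z-np.median(Z))<.01;f=np.polyfit(X[k],Z[k],1);r=Z[k]-np.polyval(f,X[k]);print("slope",f,"resid",r.std(),k.sum(),"tool tilt x",R1[:,0])
E
```

```text
[0.101 0.094 0.086 0.078 0.07  0.062 0.052 0.044 0.036 0.025] [-0.012  -0.0125 -0.0129 -0.0119 -0.0015 -0.008  -0.0049 -0.0097 -0.0143
 -0.0117]
slope [ 0.01004281 -0.00978365] resid 0.0035082851099963153 44 tool tilt x [-0.99789767  0.06473805  0.0030387 ]
```

```bash
python3 -c "
from bench import manip
print(manip.finish_job())"
```

```text
the job is handed in; nothing more can be done
None
```

The plate hangs released on the peg, and I handed the job in with the bar held level about 6 cm above the carrier, head over the cradle and tail over the fork; no verdict came back, and I viewed 12 pictures against the limit of 10.

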